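# Show how to disconnect the larger battery

## Task

Show a trainee how the larger of the two batteries on the bench is disconnected, by pointing straight down with the fingertips from two or three centimetres above, for two full seconds each: first at the ring (closed) end of the spanner, then at that battery's left-hand terminal as the robot sees it, then at its right-hand terminal. Touch nothing at any time, and keep the hand well above the smaller battery, the screwdriver and the tweezers, so that nobody thinks they are meant. Finish with the hand lifted at least 20 cm away from the battery's top.

Things in the scene. Friction and masses are not known exactly. Their poses are not given: they have to be found in the camera images.
- battery_large: The larger battery: black, 92 x 154 x 102 mm (x, y, z), standing loose on the bench. Origin at the centre of its underside, z up; its -x long side, with the lower front ledge that carries the two metal terminals, faces the robot to within 0.3 rad. The raised rear half is 102 mm high, the front ledge 86 mm.
- left_terminal (a point): Top centre of the left-hand (+y) metal terminal of the larger battery, a block about 10 mm square on its front ledge, 95 mm above the bench; 34 mm in front of (-x) and 65.5 mm to the left of (+y) the battery's centre.
- right_terminal (a point): Top centre of the right-hand (-y) terminal of the larger battery, alike, 34 mm in front of and 65.5 mm to the right of the battery's centre.
- battery_small: The smaller battery, not meant: black, 77 x 118 x 93 mm, of the same build, standing beside the larger one, on either side of it. Origin at the centre of its underside, z up. Do not come lower than 5 cm above its top with the fingertips.
- spanner: Steel combination spanner, 22 x 124 x 6 mm, flat on the bench to the right of the batteries, in a row with the screwdriver and the tweezers in any order, about 75 mm apart. Origin at its middle on the underside, z up, length along y: the ring end is at -y, the open jaw at +y. The ring end lies to the robot's left.
- ring_end (a point): Centre of the spanner's closed ring (19 mm across), on its top face, 6 mm above the bench and 52 mm along -y from the spanner's middle.
- screwdriver: Black screwdriver, 21 x 149 x 21 mm, lying along its y in the row of tools; origin at its middle on the underside. Not meant: keep the fingertips 8 cm above the bench when over it.
- tweezers: Black tweezers, 10 x 132 x 12 mm, lying along their y in the row of tools; origin at their middle on the underside. Not meant: keep the fingertips 8 cm above the bench when over them.

How it is judged:
By the outcome, as a careful person would: the job done as asked, in the order asked, and still so for the second after the job is handed in, with the robot touching nothing.
It also fails if it takes over 61 s, if anything falls off the work surface, if the arm or the gripper's body presses on something with over 40 N, if the wrist force passes 120 N, or if a joint passes its speed limit or range.

## Robot

A 7-joint arm with a two-finger parallel gripper is mounted at the origin on the work surface; the furniture and walls round the work are solid. World frame = base frame: x ahead of the robot, y to its left, z up, the work surface at z = 0. Lengths are in m, angles in rad, forces in N, time in s.
With the tool pointing down it reaches from about 0.425 to 0.95 m from the base axis. Payload 16.7 kg.
Tool frame: the origin (TCP) lies between the finger pads; the fingertips stand 17 mm ahead of it and the grasp point (between the pads) lies 2 mm behind it; z points along the fingers, y is the line along which they close (so a half turn about z gives the same grasp; the last joint's range is limited). The gripper opens to 94 mm and grips with 3 to 60 N. Pads are 16 mm wide; open, the fingers measure 119 mm over their backs; the gripper's body (75 mm by 177 mm) begins 78 mm behind the grasp point.
Start: joints at [1.141, 0.426, 0.074, 1.606, -0.034, 1.111, -0.067], TCP at [0.186, -0.649, 0.222] pointing down, gripper open.
Joint ranges: [-2.85, 2.85], [-0.5, 2.14], [-1.23, 1.37], [0.21, 2.46], [-1.02, 4.16], [0.16, 2.05], [-2.73, 2.73]. Speed limits (rad/s): [1.89, 1.89, 2.39, 2.39, 3.01, 3.01, 3.01].

## Interface

Orientations are given as a unit quaternion [x, y, z, w].
In Python, from plant import sensors, cams, env, boxes_of, trace gives the robot as it stands. The module is installed in compiled form; this text tells all that it offers.
- The arm moves only by the shell command python3 -m pendant 'ROWS'. ROWS is a JSON object of lists of equal length, an entry for each row: "jaw": the finger opening in m, from 0 to 0.094; "travel": the shift along the tool's x, y, z in m, a list of three; "turn": the turn, a rotation vector about the tool's x, y, z in degrees, a list of three. In form: {"jaw": [jaw, ...], "travel": [[x, y, z], ...], "turn": [[rx, ry, rz], ...]}. A call has 1 to 5 rows; each row is the pose to reach, as a shift and turn from the pose commanded when the call began, along the tool's axes at that moment; what a row does not reach only later rows make up. A row lasts 1/10 s, in which the tool goes at most 50 mm and 8.59 degrees, less where a joint would pass 70% of its speed; a pose out of reach is approached as far as the arm can. A call with a gripper value outside its range is refused whole. The fingers move at their own pace and stop on an object; the grip force is fixed at half the most. Time passes only in rows, so rows that repeat a pose let the fingers close. It gives the time, the measured TCP pose, the force, the opening and the grip force at its end, in the units of the state.
- sensors.get_obs(): the state, without advancing time (a new reading comes with each control period).
- cams.get_image(name): name is "scene" or "top" or "wrist"; returns the picture (480x640x3 uint8, red, green, blue); there is no depth.
- cams.camera_model(name): a dict with "vfov" (degrees; the focal length in pixels is half the picture's height over the tangent of half this angle, whatever the lens; pixels are square), "cx", "cy" (the principal point, pixels), "D" ([k1, k2, p1, p2, k3] as OpenCV has them; the pictures are not rectified), "rvec" (rotation vector, rad) and "tvec" (3), from world to camera coordinates, as OpenCV has them. Camera axes: x right, y down, z forward; pixel columns grow to the right and rows downward; lengths in m; the calibration is good to about 2 mm. A picture is of the moment at which its call begins: read the wrist's pose just before it. camera_model takes no time and is no camera call; for the wrist camera it gives the pose at the moment of the call.
- env.close_job(): hands the job in; it is judged then, once.
Trained networks look in the newest picture that a camera, given by its name, has taken for a name from the list of things; names that differ only in an ending like _2 or _b are one class to them, and where a whole thing is asked for, a point or a joint stands for the part that bears it (a point fixed in the world has none). Each returns a list of dicts, best first, with "confidence" (0 to 1); they miss things now and then, are a little off and sometimes report something else, mostly with a low value. They report only what shows in the picture. A call takes as long as a camera call.
- boxes_of(camera, label): "box" ([centre column, centre row, width, height] in pixels, round what is visible of it).
- trace(camera, label): "pixels" (480x640 bool, what is visible of it) and "box" ([centre column, centre row, width, height] in pixels, round what is visible of it).
The state is a dict: "time": time; "joints": joint angles; "joint_vel": joint speeds; "joint_efforts": joint torques, N m; "ee_pos": TCP position; "orientation": TCP orientation; "ft_force": force on the tool from outside, world axes, zero at the start; "ft_torque": the same for the moment, N m; "gripper_width": finger opening in m; "grasp_force": force on a finger pad.
Only numpy, scipy, OpenCV 4.12 (cv2) and the standard library are available. Lean on these libraries where they do the work, as an engineer would, in place of code of your own. Each camera call takes 0.05 s, during which the arm holds its last target. There are 200 camera calls.

## Working session

There is one attempt and no reset: what is moved stays moved. The work goes in short steps, Python scripts to look and compute and a shell command to move; the robot and the scene stay as the last step left them, time stands still between calls to the robot, and variables do not carry over. Pictures are saved under pics/ and viewed, at most 10 in all, crops included, and the job is handed in when it is done.

```bash
mkdir -p pics; cat > h.py <<'E'
import numpy as np, cv2, json
from plant import sensors, cams, env, boxes_of, trace
from scipy.spatial.transform import Rotation as R
def model(n):
    m=cams.camera_model(n); f=240/np.tan(np.radians(m["vfov"])/2)
    K=np.array([[f,0,m["cx"]],[0,f,m["cy"]],[0,0,1.]])
    return K,np.array(m["D"],float),np.array(m["rvec"],float),np.array(m["tvec"],float)
def ray(n,uv,z,M=None):
    K,D,r,t=M or model(n)
    p=cv2.undistortPoints(np.array(uv,float).reshape(-1,1,2),K,D).reshape(-1,2)
    Rm=cv2.Rodrigues(r)[0]; c=-Rm.T@t
    d=np.c_[p,np.ones(len(p))]@Rm
    return c+d*((z-c[2])/d[:,2])[:,None]
def proj(n,P,M=None):
    K,D,r,t=M or model(n)
    return cv2.projectPoints(np.array(P,float).reshape(-1,1,3),r,t,K,D)[0].reshape(-1,2)
def save(n,name): 
    im=cams.get_image(n); cv2.imwrite(f"pics/{name}.png",im[:,:,::-1]); return im
E
python3 - <<'E'
from h import *
np.set_printoptions(precision=3,suppress=True)
o=sensors.get_obs(); print(o["time"],o["ee_pos"],R.from_quat(o["orientation"]).as_matrix())
for n in ["top","scene"]:
    save(n,n+"0"); K,D,r,t=model(n); print(n,-cv2.Rodrigues(r)[0].T@t,K[0,0],D)
    for l in ["battery_large","battery_small","left_terminal","right_terminal","spanner","ring_end","screwdriver","tweezers"]:
        for b in boxes_of(n,l)[:2]:
            print(n,l,round(b["confidence"],2),np.round(b["box"]),ray(n,b["box"][:2],0.095 if "termin" in l or 'batt' in l else 0.006)[0])
E
```

```text
0.0 [ 0.186 -0.648  0.222] [[ 0.961  0.276 -0.   ]
 [ 0.276 -0.961  0.001]
 [-0.    -0.001 -1.   ]]
top [ 0.351 -0.064  1.041] 606.2310975064386 [-0.065  0.     0.     0.     0.   ]
top battery_large 0.71 [219. 237. 110.  78.] [0.516 0.099 0.095]
top battery_small 0.67 [347. 224.  79.  65.] [ 0.538 -0.103  0.095]
top battery_small 0.49 [457. 295.  66.  12.] [ 0.425 -0.276  0.095]
top left_terminal 0.98 [219. 240. 109.  84.] [0.512 0.099 0.095]
top right_terminal 0.65 [220. 239. 112.  80.] [0.513 0.097 0.095]
top spanner 0.69 [459. 295.  70.  12.] [ 0.432 -0.299  0.006]
top ring_end 0.61 [459. 295.  72.  11.] [ 0.431 -0.299  0.006]
top screwdriver 0.75 [458. 256.  80.  17.] [ 0.5   -0.3    0.006]
top tweezers 0.79 [454. 212.  62.  10.] [ 0.577 -0.295  0.006]
scene [-0.008 -0.557  0.557] 482.16777325199126 [-0.089  0.     0.     0.     0.   ]
scene battery_large 0.95 [255. 229.  77.  85.] [0.463 0.037 0.095]
scene battery_large 0.63 [422. 333.  90.  37.] [ 0.43  -0.336  0.095]
scene battery_small 0.8 [346. 260.  74.  82.] [ 0.494 -0.151  0.095]
scene left_terminal 0.62 [261. 228.  70.  79.] [0.472 0.031 0.095]
scene right_terminal 0.78 [259. 226.  72.  85.] [0.475 0.041 0.095]
scene spanner 0.63 [401. 368.  74.  49.] [ 0.431 -0.31   0.006]
scene ring_end 0.74 [401. 370.  77.  44.] [ 0.428 -0.311  0.006]
scene screwdriver 0.85 [424. 333.  90.  35.] [ 0.516 -0.296  0.006]
scene tweezers 0.81 [448. 316.  67.  31.] [ 0.576 -0.307  0.006]
```

View pics/top0.png

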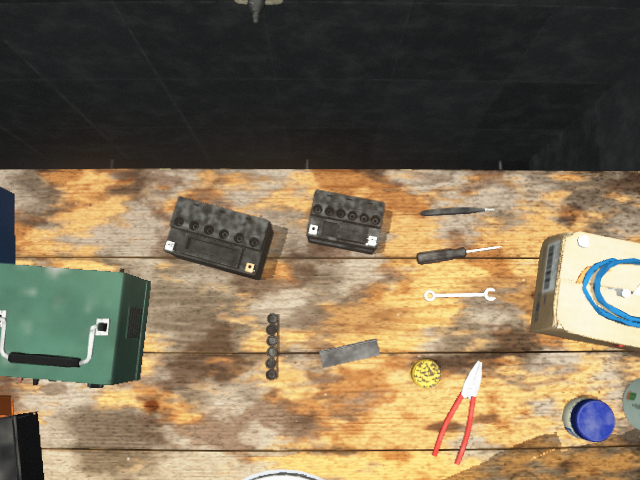

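```bash
python3 - <<'E'
import cv2
a=cv2.imread('pics/top0.png')
c=a[180:310,150:330]; d=a[270:315,410:510]
cv2.imwrite('pics/crop.png',cv2.resize(c,None,fx=4.4,fy=4.4,interpolation=cv2.INTER_CUBIC))
cv2.imwrite('pics/crop2.png',cv2.resize(d,None,fx=8,fy=8,interpolation=cv2.INTER_CUBIC))
E
```

```text
(no output)
```

View pics/crop.png

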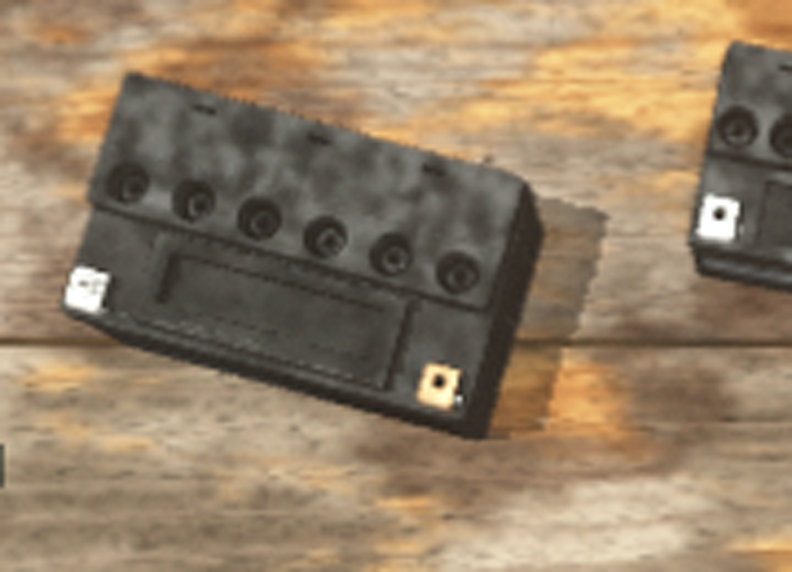

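View pics/crop2.png

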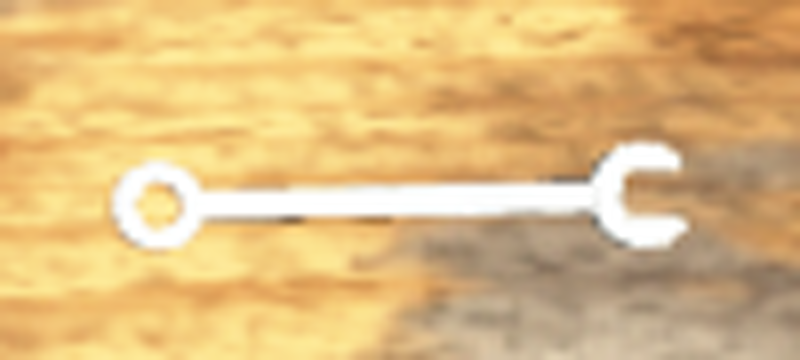

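The top view shows the large battery on the left, with its terminals at about (170,245) and (250,267). The small battery is at (347,222), and the spanner ring is at (430,296). A green toolbox sits near the left terminal, with its corner at about (150,278).

```bash
python3 - <<'E'
from h import *
np.set_printoptions(precision=4,suppress=True)
L,Rt=ray("top",[[169.8,245.2],[249.8,267.3]],0.095); rg,op=ray("top",[[429.7,295.7],[490,294.5]],0.006)
print(L,Rt,np.linalg.norm(L-Rt),rg,op,np.linalg.norm(rg-op))
d=(L-Rt);print("yaw",np.degrees(np.arctan2(-d[0],d[1])))
s=proj("scene",[L,Rt,rg,op]);print(s)
im=cv2.imread("pics/scene0.png") if False else save("scene","scene1")[:,:,::-1].copy()
for p in s: cv2.circle(im,(int(p[0]),int(p[1])),3,(0,0,255),1)
cv2.imwrite("pics/scene2.png",im)
for h in (0,.1,.2,.25): print(h,ray("top",[[150,278],[140,384],[0,265],[535,330]],h)[:,:2].ravel())
E
```

```text
[0.5032 0.1763 0.095 ] [0.4683 0.049  0.095 ] 0.13205044757976173 [ 0.4307 -0.2488  0.006 ] [ 0.4325 -0.3534  0.006 ] 0.1046087259931508
yaw -15.305856879112744
[[224.9269 198.069 ]
 [253.3135 225.7691]
 [368.288  348.7485]
 [426.8168 382.1874]]
0 [ 0.4611  0.2324  0.2819  0.2415  0.4827  0.499   0.3716 -0.4313]
0.1 [ 0.4505  0.2039  0.2885  0.2121  0.47    0.4449  0.3696 -0.396 ]
0.2 [ 0.4399  0.1754  0.2952  0.1827  0.4574  0.3908  0.3676 -0.3607]
0.25 [ 0.4347  0.1611  0.2985  0.1681  0.4511  0.3637  0.3667 -0.3431]
```

View pics/scene2.png

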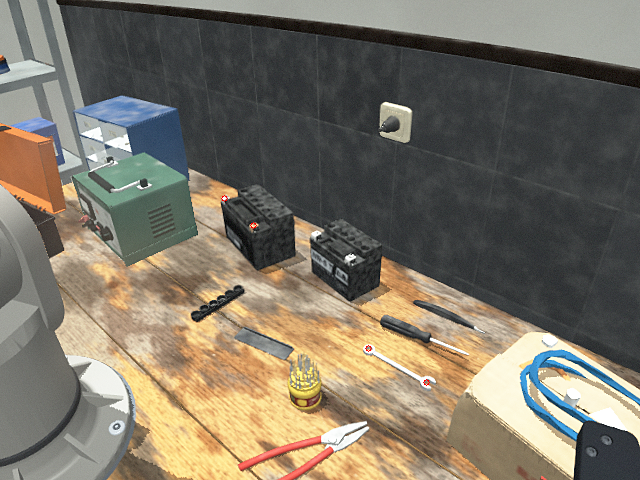

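The four points I measured in the top view land on the right features in the scene view. The spacings are 132 mm and 104.6 mm, against a nominal 131 and 104. Next I'll close the fingers, lift, and move above the ring.

```bash
python3 -m pendant '{"jaw":[0,0,0,0,0],"travel":[[0,0,-0.04],[0,0,-0.08],[0.035,-0.03,-0.08],[0.07,-0.06,-0.08],[0.105,-0.09,-0.08]],"turn":[[0,0,0],[0,0,4],[0,0,8],[0,0,12],[0,0,16]]}'
cat > g.py <<'E'
import sys
from h import *
# usage: g.py x y z yaw : remaining shift in tool axes
np.set_printoptions(precision=4,suppress=True)
x,y,z,w=map(float,sys.argv[1:]); o=sensors.get_obs(); A=R.from_quat(o["orientation"])
T=R.from_matrix(np.c_[[np.cos(w),np.sin(w),0],[np.sin(w),-np.cos(w),0],[0,0,-1]])
print(o["time"],o["ee_pos"],"F",o["ft_force"],"w",o["gripper_width"],"\ntravel",A.inv().apply(np.array([x,y,z])-o["ee_pos"]),"turn",np.degrees((A.inv()*T).as_rotvec()))
E
python3 g.py 0.4307 -0.2488 0.30 0
```

```text
time: 1.45
ee_pos: [0.263, -0.5319, 0.3026]
orientation: [1.0, -0.002, 0.0, 0.0]
ft_force: [0.0, -0.2, -1.1]
gripper_width: 0.0574
grasp_force: 0.0
1.45 [ 0.263  -0.5319  0.3026] F [ 0.0278 -0.2202 -1.1097] w 0.05740979889116157 
travel [ 0.1668 -0.2836  0.0026] turn [ 0.0179 -0.0174 -0.1722]
```

```bash
python3 -m pendant '{"jaw":[0,0,0,0,0],"travel":[[0.023,-0.04,0],[0.047,-0.08,0],[0.07,-0.12,0],[0.094,-0.16,0],[0.115,-0.196,0]],"turn":[[0,0,0],[0,0,0],[0,0,0],[0,0,0],[0,0,0]]}' >/dev/null
python3 -m pendant '{"jaw":[0,0,0,0,0],"travel":[[0.02,-0.035,0],[0.04,-0.07,0],[0.0515,-0.0875,0],[0.0515,-0.0875,0.04],[0.0515,-0.0875,0.08]],"turn":[[0,0,0],[0,0,0],[0,0,0],[0,0,0],[0,0,0]]}' >/dev/null
python3 g.py 0.4307 -0.2488 0.13 0
python3 - <<'E'
from h import *
save("wrist","wr1")
M=model("wrist"); print(proj("wrist",[[.4307,-.2488,.006],[.4325,-.3534,.006]],M))
for l in ("ring_end","spanner"):
    for t in trace("wrist",l)[:1]:
        ys,xs=np.nonzero(t["pixels"]); print(l,t["confidence"],t["box"])
E
```

```text
2.45 [ 0.4298 -0.2492  0.2225] F [ 0.1173 -0.7428 -1.5181] w 0.00016208708270015965 
travel [ 0.0006 -0.0005  0.0925] turn [ 0.0781 -0.1628  0.1142]
[[322.57855844 207.27916237]
 [426.21812556 205.77969435]]
ring_end 0.72 [374.0, 209.5, 117.4, 19.4]
spanner 0.68 [371.8, 210.2, 118.7, 25.9]
```

View pics/wr1.png

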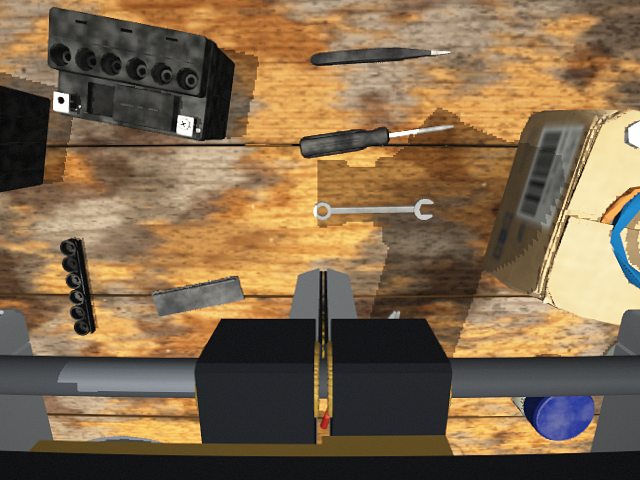

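The ring shows at (322,211) in the wrist view, about 4 mm nearer the robot than predicted. I'll aim at the mean of the two, x = 0.4285, then descend and dwell.

```bash
python3 -m pendant '{"jaw":[0,0,0,0,0],"travel":[[0,0,0.04],[-0.001,0,0.08],[-0.0015,-0.0005,0.12],[-0.0015,-0.0005,0.15],[-0.0015,-0.0005,0.174]],"turn":[[0,0,0],[0,0,0],[0,0,0],[0,0,0],[0,0,0]]}' >/dev/null
python3 -m pendant '{"jaw":[0,0,0,0,0],"travel":[[0,0,0],[0,0,0],[0,0,0],[0,0,0],[0,0,0]],"turn":[[0,0,0],[0,0,0],[0,0,0],[0,0,0],[0,0,0]]}' >/dev/null
python3 g.py 0.4285 -0.2488 0.048 0
python3 - <<'E'
from h import *
save("wrist","wr2"); M=model("wrist"); print(proj("wrist",[[.4285,-.2488,.006],[.4307,-.2488,.006],sensors.get_obs()["ee_pos"]-[0,0,.017]],M))
E
```

```text
3.6 [ 0.4279 -0.2495  0.0496] F [0.1169 0.3206 0.3754] w 0.0008026719081604624 
travel [ 0.0006 -0.0007  0.0016] turn [ 0.0459 -0.0892  0.0201]
[[319.34552914 265.07335222]
 [319.33767497 261.47175355]
 [320.08633986 283.04265785]]
```

View pics/wr2.png

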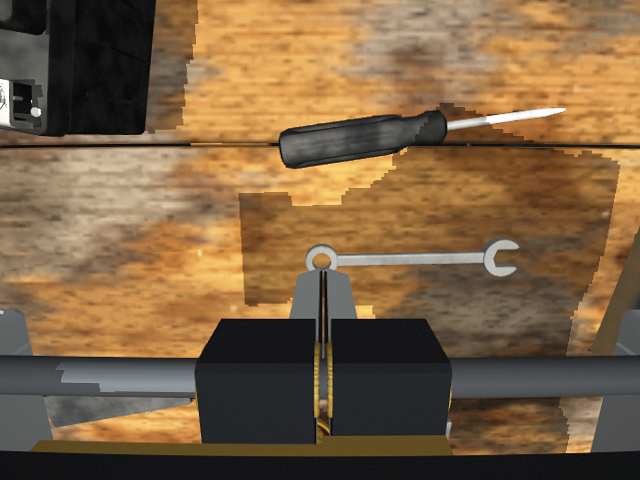

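From close by the ring centre is at (321,261), which gives x ≈ 0.4305. I'll correct by 2.5 mm and hold.

```bash
python3 -m pendant '{"jaw":[0,0,0,0,0],"travel":[[0.0025,0,0.001],[0.0025,0,0.001],[0.0025,0,0.001],[0.0025,0,0.001],[0.0025,0,0.001]],"turn":[[0,0,0],[0,0,0],[0,0,0],[0,0,0],[0,0,0]]}' >/dev/null
for i in 1 2 3 4 5; do python3 -m pendant '{"jaw":[0,0,0,0,0],"travel":[[0,0,0],[0,0,0],[0,0,0],[0,0,0],[0,0,0]],"turn":[[0,0,0],[0,0,0],[0,0,0],[0,0,0],[0,0,0]]}' >/dev/null; done
python3 g.py 0.4305 -0.2495 0.049 0
python3 -m pendant '{"jaw":[0,0,0,0,0],"travel":[[0,0,-0.04],[0,0,-0.08],[0,0,-0.12],[0,0,-0.16],[0,0,-0.2]],"turn":[[0,0,0],[0,0,0],[0,0,0],[0,0,0],[0,0,0]]}' >/dev/null
python3 g.py 0.5032 0.1763 0.26 -0.267
```

```text
6.65 [ 0.4298 -0.2491  0.0475] F [-0.7062 -0.8975 -0.6596] w 0.0006960110567659474 
travel [ 0.0007  0.0004 -0.0015] turn [-0.0045  0.0027  0.0272]
7.15 [ 0.4295 -0.249   0.2493] F [ 0.6216 -0.7801  0.0347] w 0.000352117569021065 
travel [ 0.0739 -0.4252 -0.0107] turn [ 0.0007 -0.0136 15.3284]
```

```bash
python3 -m pendant '{"jaw":[0,0,0,0,0],"travel":[[0.004,-0.04,-0.01],[0.008,-0.08,-0.01],[0.012,-0.12,-0.01],[0.016,-0.16,-0.01],[0.02,-0.2,-0.01]],"turn":[[0,0,0],[0,0,0],[0,0,0],[0,0,0],[0,0,0]]}' >/dev/null
python3 -m pendant '{"jaw":[0,0,0,0,0],"travel":[[0.01,-0.045,0],[0.02,-0.09,0],[0.03,-0.135,0],[0.042,-0.18,0],[0.054,-0.225,0]],"turn":[[0,0,3],[0,0,6],[0,0,9],[0,0,12],[0,0,15.3]]}' >/dev/null
python3 -m pendant '{"jaw":[0,0],"travel":[[0,0,0],[0,0,0]],"turn":[[0,0,0],[0,0,0]]}' >/dev/null
python3 g.py 0.5032 0.1763 0.139 -0.267
python3 - <<'E'
from h import *
save("wrist","wr3"); M=model("wrist"); print(proj("wrist",[[.5032,.1763,.095],[.4683,.049,.095]],M))
E
```

```text
8.35 [0.5033 0.1768 0.2571] F [ 0.0132 -1.2327  0.4331] w 0.0005945846156976713 
travel [0.0001 0.0005 0.1181] turn [0.005  0.0546 0.1654]
[[320.15828383 223.24524472]
 [467.83970538 223.52920274]]
```

View pics/wr3.png

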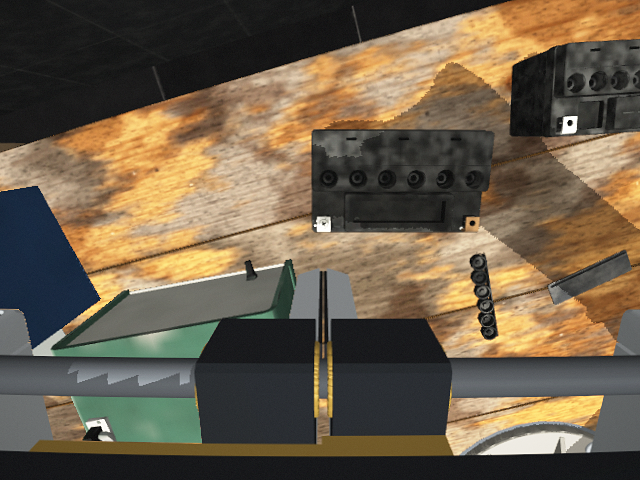

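```bash
python3 - <<'E'
from h import *
np.set_printoptions(precision=3,suppress=True)
M=model("wrist")
for h in np.arange(0,.26,.03):
    p=ray("top",[[150,279],[122,270]],h); print(round(h,2),p[:,:2].ravel(),proj("wrist",p,M).ravel(),proj("scene",p).ravel())
E
python3 - <<'E'
import cv2
a=cv2.imread('pics/top0.png')[240:400,60:200]; b=cv2.imread('pics/scene2.png')[140:280,60:220]
import numpy as np
f=lambda i:cv2.resize(i,(400,450),interpolation=cv2.INTER_CUBIC)
cv2.imwrite('pics/tb.png',np.hstack([f(a),f(b)]))
E
```

```text
0.0 [0.459 0.232 0.475 0.282] [284.471 253.202 240.22  251.656] [198.418 236.403 190.959 225.869]
0.03 [0.456 0.224 0.471 0.272] [290.076 261.921 244.073 260.315] [197.403 226.528 190.041 216.416]
0.06 [0.453 0.215 0.468 0.262] [296.529 271.954 248.513 270.283] [196.352 216.198 189.09  206.527]
0.09 [0.45  0.207 0.464 0.252] [304.037 283.622 253.684 281.879] [195.262 205.386 188.105 196.172]
0.12 [0.447 0.198 0.461 0.242] [312.88  297.355 259.781 295.534] [194.133 194.059 187.085 185.321]
0.15 [0.444 0.19  0.457 0.232] [323.444 313.747 267.077 311.843] [192.963 182.184 186.029 173.941]
0.18 [0.441 0.181 0.453 0.222] [336.276 333.642 275.957 331.653] [191.75  169.725 184.934 161.995]
0.21 [0.438 0.172 0.45  0.212] [352.183 358.274 286.992 356.209] [190.493 156.642 183.8   149.445]
0.24 [0.434 0.164 0.446 0.202] [372.388 389.517 301.059 387.409] [189.19  142.893 182.625 136.25 ]
```

View pics/tb.png

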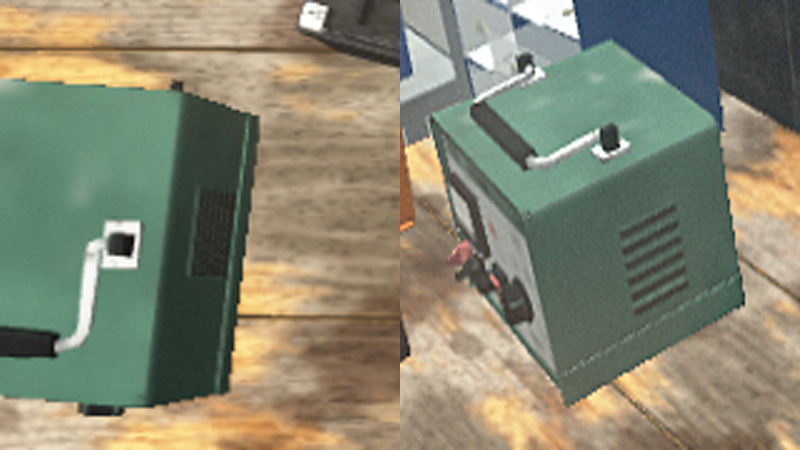

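The toolbox is about 0.15 m high. The hand's body stays above 0.21 m, so it clears. In the wrist view the terminals are at (322,224) and (472,223.5), about 2–3 mm right of predicted, so I'll shift about 2 mm that way and descend over the left one.

```bash
python3 -m pendant '{"jaw":[0,0,0,0,0],"travel":[[0,0.002,0.03],[0,0.002,0.06],[0,0.002,0.09],[0,0.002,0.11],[0,0.002,0.117]],"turn":[[0,0,0],[0,0,0],[0,0,0],[0,0,0],[0,0,0]]}' >/dev/null
python3 -m pendant '{"jaw":[0,0],"travel":[[0,0,0],[0,0,0]],"turn":[[0,0,0],[0,0,0]]}' >/dev/null
python3 g.py 0.5028 0.1749 0.139 -0.267
python3 - <<'E'
from h import *
save("wrist","wr4"); M=model("wrist"); print(proj("wrist",[[.5032,.1763,.095],[.5028,.1749,.095],[.4683,.049,.095]],M))
E
```

```text
9.1 [0.5036 0.1736 0.1416] F [ 0.3015 -0.1131  0.5775] w 0.0006219477924756904 
travel [-0.0011 -0.001   0.0026] turn [-0.0291 -0.0633 -0.0118]
[[316.4270856  267.04767856]
 [318.88790415 267.07429114]
 [537.19143015 266.83738098]]
```

View pics/wr4.png

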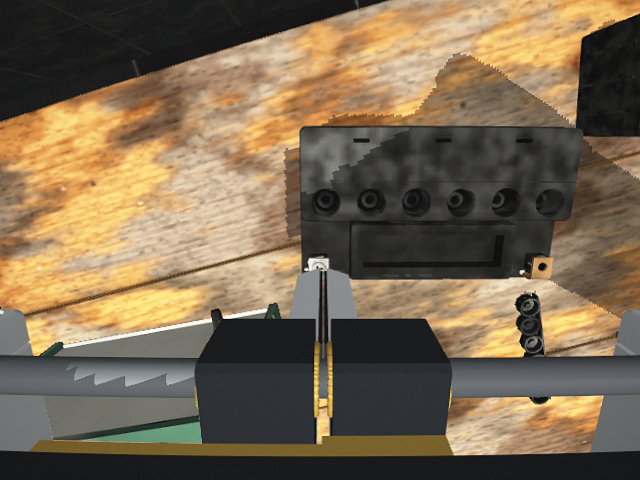

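The left terminal shows at about (318,265), which agrees with the target to within 1 mm. I'll lower slightly and hold.

```bash
python3 -m pendant '{"jaw":[0,0,0,0,0],"travel":[[-0.0005,-0.0005,0.002],[-0.0005,-0.0005,0.002],[-0.0005,-0.0005,0.002],[-0.0005,-0.0005,0.002],[-0.0005,-0.0005,0.002]],"turn":[[0,0,0],[0,0,0],[0,0,0],[0,0,0],[0,0,0]]}' >/dev/null
for i in 1 2 3 4 5; do python3 -m pendant '{"jaw":[0,0,0,0,0],"travel":[[0,0,0],[0,0,0],[0,0,0],[0,0,0],[0,0,0]],"turn":[[0,0,0],[0,0,0],[0,0,0],[0,0,0],[0,0,0]]}' >/dev/null; python3 g.py 0.5028 0.1749 0.138 -0.267 | head -1; done
python3 -m pendant '{"jaw":[0,0,0],"travel":[[0,0,-0.03],[0,0,-0.06],[0,0,-0.08]],"turn":[[0,0,0],[0,0,0],[0,0,0]]}' >/dev/null
python3 g.py 0.4677 0.0475 0.218 -0.267
```

```text
10.15 [0.5027 0.1746 0.1385] F [ 0.3563 -0.9526  0.6786] w 0.0003457265226306646 
10.65 [0.5027 0.1746 0.1385] F [-0.1881  0.8911 -0.5534] w 0.0005846916403791238 
11.15 [0.5027 0.1746 0.1385] F [-0.3352  0.391   0.0023] w 0.0006908010454549907 
11.65 [0.5027 0.1746 0.1385] F [ 0.722   1.1372 -0.5636] w 0.0003628623067333657 
12.15 [0.5027 0.1746 0.1385] F [-0.2087 -0.3405 -1.0322] w 0.0005176168829069118 
12.45 [0.5031 0.1749 0.2204] F [ 0.0571  0.2266 -0.5663] w 0.000435462409149337 
travel [-0.0006  0.1322  0.0023] turn [-0.0522 -0.0616  0.0367]
```

```bash
python3 -m pendant '{"jaw":[0,0,0,0,0],"travel":[[0,0.033,0],[0,0.066,0],[0,0.099,0],[-0.0005,0.132,0],[-0.0005,0.132,0.03]],"turn":[[0,0,0],[0,0,0],[0,0,0],[0,0,0],[0,0,0]]}' >/dev/null
python3 -m pendant '{"jaw":[0,0,0,0,0],"travel":[[0,0,0.02],[0,0,0.04],[0,0,0.05],[0,0,0.05],[0,0,0.05]],"turn":[[0,0,0],[0,0,0],[0,0,0],[0,0,0],[0,0,0]]}' >/dev/null
python3 g.py 0.4677 0.0475 0.138 -0.267
python3 - <<'E'
from h import *
save("wrist","wr5"); M=model("wrist"); print(proj("wrist",[[.4677,.0475,.095]],M))
E
```

```text
13.45 [0.4678 0.0476 0.1391] F [-0.101   0.0269 -0.7041] w 0.0003592040755203806 
travel [-0.0001  0.0001  0.0011] turn [-0.0161 -0.0142  0.0372]
[[320.37914887 266.85581488]]
```

View pics/wr5.png

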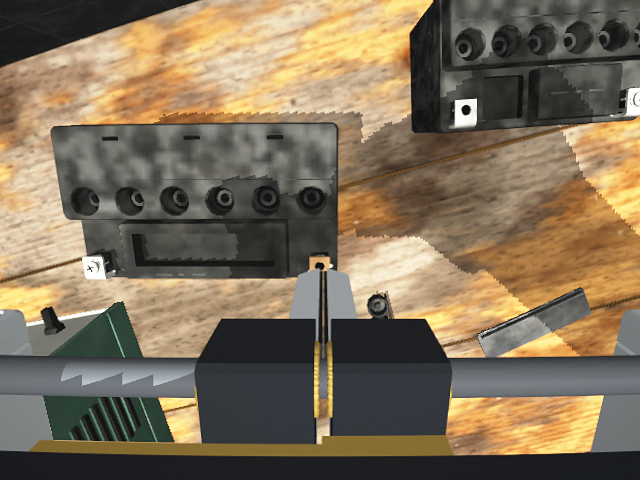

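The right terminal is at about (320,265), where predicted. I'll hold here, then lift about 28 cm.

```bash
for i in 1 2 3 4 5; do python3 -m pendant '{"jaw":[0,0,0,0,0],"travel":[[0,0,0],[0,0,0],[0,0,0],[0,0,0],[0,0,0]],"turn":[[0,0,0],[0,0,0],[0,0,0],[0,0,0],[0,0,0]]}' >/dev/null; done
python3 g.py 0.4677 0.0475 0.138 -0.267
python3 -m pendant '{"jaw":[0,0,0,0,0],"travel":[[0,0,-0.03],[0,0,-0.07],[0,0,-0.11],[0,0,-0.15],[0,0,-0.18]],"turn":[[0,0,0],[0,0,0],[0,0,0],[0,0,0],[0,0,0]]}' >/dev/null
python3 -m pendant '{"jaw":[0,0,0,0,0],"travel":[[0,0,-0.04],[0,0,-0.08],[0,0,-0.1],[0,0,-0.1],[0,0,-0.1]],"turn":[[0,0,0],[0,0,0],[0,0,0],[0,0,0],[0,0,0]]}' >/dev/null
python3 g.py 0.4677 0.0475 0.4 -0.267
```

```text
16.0 [0.4675 0.0473 0.1385] F [-0.3087  0.048   0.4231] w 0.0005580809225167885 
travel [ 0.0002 -0.0002  0.0005] turn [-0.0015  0.0002  0.0243]
17.0 [0.4674 0.0473 0.4182] F [ 0.931   0.6079 -0.1661] w 0.0003042784484722595 
travel [ 0.0003 -0.0002  0.0182] turn [-0.0014 -0.0087  0.0246]
```

```bash
python3 -c "
from plant import env; print(env.close_job())"
```

```text
the job is handed in; nothing more can be done
None
```

Job handed in at 17 s: the closed fingertips pointed for over 2 s each at the spanner's ring end, the larger battery's left terminal and then its right, about 25 mm above each, with no sign of contact, and the hand finished about 30 cm above the battery's top; the interface returned no verdict.

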